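# Hold a busbar over its freshly sprayed loading nest

## Task

Give the two pins of the empty nest on the fixture their release spray: press the cap of the spray can fully down and let it spring back up. Then take the red bridge busbar out of the blue crate, lift it over the rack and the bars already loaded, and hold it level above the empty nest, either way round, with one of its holes over each pin and its feet about a centimetre above the pin tips. The pins are wet, so touch neither them nor their nest, leave everything else where it is, and finish there, with the bar held still in the gripper and touching nothing else.

Things in the scene. Friction and masses are not known exactly. Their poses are not given: they have to be found in the camera images.
- bar: busbar to be loaded, on its feet in the blue crate: bridge 154 long (x), 32 wide (y), 45 high, about 220 g. Two bare silver feet, 30 wide, 5 thick, lie flat at its ends, each with an upright 11 mm hole; a red bridge, 88 long, 32 wide, 8 thick, joins them, underside 37 and top 45 mm above the feet's undersides. Ends alike. Origin: midway between the feet, at their undersides; z up.
- bar_grip (a point): centre of the middle of the red bridge of that bar, 41 mm above the undersides of its feet (the top is 4 mm higher); take the bar here across its 32 mm width, closing along its y.
- hole_1 (a point): centre of the hole in the foot at the bar's -x end, level with the foot's underside; 58 mm from the bar's origin.
- hole_2 (a point): the same for the hole at the +x end.
- nest: the empty nest: black block 172 (x) x 40 (y) x 15 mm high on the fixture plate, with two upright round steel pins of 6 mm diameter, 116 mm apart along its x, their tips 35 mm above the block's underside. Origin: centre of the block's underside; z up. It may be any of the three nests.
- pin_1 (a point): tip of the empty nest's pin at its -x end, 35 mm above the nest's origin.
- pin_2 (a point): tip of its pin at its +x end.
- nest_b: a like nest that carries a loaded bar; neighbouring nests are about 85 mm apart along y.
- nest_c: a like nest that carries the other loaded bar.
- loaded_b: a bar like the one in the crate, seated on nest_b (loose, its bridge up to 60 mm above the nest's underside). Leave it alone.
- loaded_c: the same, seated on nest_c.
- fixture: aluminium fixture plate 210 (x) x 270 (y) mm on feet, its top 40 mm above the table; the three nests stand on it. Origin: centre, at table height.
- spray_can: small aerosol can, 38 mm in diameter, held fast upright in a weighted stand (62 mm disc) on the table just beyond the +x end of the empty nest, about 145 mm from the nest's centre, its nozzle pointing at the nest. Origin: centre of the stand's underside; the top of the can's cap is 130 mm higher.
- spray_cap (a joint): how far the white cap is pressed down, m: 0 up, 0.006 fully down. A spring returns it: about 3 N to start it, 9 N when fully down.
- cap_top (a point): centre of the top of the white spray cap (a flat disc, 24 mm in diameter, 130 mm above the table); press it straight down with the closed fingertips.
- crate: open blue plastic crate, 280 (x) x 220 (y) x 65 mm high, walls and floor 4 mm thick, fixed; rim flange to 292 x 228. Origin: centre of its underside.
- rack: aluminium rack, 200 (x) x 66 (y) mm, fixed, between the crate and the fixture; two finished flat bars stand on edge in its slots, reaching 90 mm above the table. Origin: centre, at table height.
- flat_1: flat red bar with bare ends, 166 (x) x 7 (y) x 60 mm, standing loose on edge in the rack. Origin: centre of its lower edge. Leave it alone.
- flat_2: another like it.
- tape_roll: roll of green masking tape lying flat, 86 mm in diameter, 24 mm high, loose. Origin: centre of its underside. Leave it alone.
- jar: white jar with a red lid, 62 mm in diameter, 75 mm high, loose. Origin: centre of its underside. Leave it alone.
- screwdriver: yellow-handled screwdriver, 200 mm long, lying loose on the table. Leave it alone.
There are look-alikes about, which are no part of the job. What is shaped like the spray_can but yellow is not meant.

How it is judged:
On the way, in this order (a step that is already met when the one before it is completed fails the run):
1. the spray cap is pressed down (at least 4.5 of its 6 mm) (value of joint spray_cap above 0.0045 m), for 0.1 s.
2. the spray cap has sprung back up (value of joint spray_cap below 0.0015 m), for 0.2 s.
3. the bar is lifted clear of the crate in the gripper (height (world z) of bar above 0.075 m and contact force between bar and the fingers above 0.5 N and contact force between bar and crate below 0.05 N), for 0.2 s.
At the end, for the whole second after the job is handed in: The gripper alone holds the bar, still and level (7 degrees), over the empty nest, either way round: each pin within 5.5 mm of a hole's centre, both feet 3 to 20 mm above the pin tips. The spray cap is up. Moved less than: loaded bars 8 mm, flat bars 12, tape and jar 15, screwdriver 20 (((horizontal distance between hole_1 and pin_1 below 0.0055 m and horizontal distance between hole_2 and pin_2 below 0.0055 m) or (horizontal distance between hole_1 and pin_2 below 0.0055 m and horizontal distance between hole_2 and pin_1 below 0.0055 m)) and z of hole_1 in the frame of nest between 0.038 and 0.055 m and z of hole_2 in the frame of nest between 0.038 and 0.055 m and angle between bar's own z axis and vertical below 0.12 rad and contact force between bar and the fingers above 0.5 N and contact force between bar and nest below 0.05 N and contact force between bar and nest_b below 0.05 N and contact force between bar and nest_c below 0.05 N and contact force between bar and loaded_b below 0.05 N and contact force between bar and loaded_c below 0.05 N and contact force between bar and spray_can below 0.05 N and contact force between bar and crate below 0.05 N and contact force between bar and rack below 0.05 N and contact force between bar and flat_1 below 0.05 N and contact force between bar and flat_2 below 0.05 N and linear speed of bar below 0.02 m/s and angular speed of bar below 0.15 rad/s and value of joint spray_cap below 0.0015 m and distance of each of loaded_b, loaded_c from where it was at the start of the episode below 0.008 m and distance of each of flat_1, flat_2 from where it was at the start of the episode below 0.012 m and distance of each of tape_roll, jar from where it was at the start of the episode below 0.015 m and distance of screwdriver from where it was at the start of the episode below 0.02 m); the arm keeps its last pose, push and grip.
It fails at once if the wet nest or its pins are touched (contact force between nest and bar above 0.2 N or contact force between nest and the arm above 0.2 N or contact force between nest and the fingers above 0.2 N).
It fails at once if a loaded bar, rack bar or other bystander is disturbed (distance of any of loaded_b, loaded_c from where it was at the start of the episode above 0.008 m or distance of any of flat_1, flat_2 from where it was at the start of the episode above 0.012 m or distance of any of tape_roll, jar from where it was at the start of the episode above 0.015 m or distance of screwdriver from where it was at the start of the episode above 0.02 m or angle between any of loaded_b, loaded_c, flat_1, flat_2, jar's own z axis and vertical above 0.3 rad).
It also fails if it takes over 48 s, if anything falls off the work surface, if the arm or the gripper's body presses on something with over 40 N, if the wrist force passes 120 N, or if a joint passes its speed limit or range.

## Robot

A 6-joint arm with a two-finger parallel gripper is mounted at the origin on the work surface. World frame = base frame: x ahead of the robot, y to its left, z up, the work surface at z = 0. Lengths are in m, angles in rad, forces in N, time in s.
With the tool pointing down it reaches from about 0.325 to 0.85 m from the base axis. Payload 4.4 kg.
Tool frame: the origin (TCP) lies at the very end of the fingers, on their centre line; the grasp point (between the pads) lies 19 mm behind it (r.tcp_to_grasp is the z of the grasp point in the tool frame, in m); z points along the fingers, y is the line along which they close (so a half turn about z gives the same grasp; the last joint's range is limited). The gripper opens to 94 mm and grips with 3 to 60 N. Pads are 16 mm wide; open, the fingers measure 119 mm over their backs; the gripper's body (75 mm by 177 mm) begins 78 mm behind the grasp point.
Start: joints at [1.171, 0.207, 1.542, -0, 1.393, -0.15], TCP at [0.142, 0.557, 0.205] pointing down, gripper open.
Joint ranges: [-2.73, 2.73], [-0.86, 2.22], [0.23, 2.46], [-1.11, 4.25], [0.08, 2.63], [-2.82, 2.82]. Speed limits (rad/s): [2.79, 2.79, 3.14, 3.14, 3.14, 3.14].

## Interface

Orientations are given as a 3x3 rotation matrix whose columns are the frame's x, y, z axes.
In Python, from bench import r gives the robot as it stands. The module is installed in compiled form; this text tells all that it offers.
- The arm moves only by the tool apply_moves, never from a script. Its argument "moves" is a list of rows, each a list of 5 numbers: the shift along the world's x, y, z in mm, then the turn about the world's z in rad, then the opening, from -1 (shut) to 1 (fully open). In form: [[x, y, z, turn, jaw], ...]. A call has exactly 5 rows; each row is the pose to reach, as a shift and turn from the pose commanded when the call began; what a row does not reach only later rows make up. A row lasts 1/10 s, in which the tool goes at most 50 mm and 8.59 degrees, less where a joint would pass 70% of its speed; a pose out of reach is approached as far as the arm can. A call with a gripper value outside its range is refused whole. The fingers move at their own pace and stop on an object; "squeeze" is the grip in N (left out, the last holds). Time passes only in rows, so rows that repeat a pose let the fingers close, or fill a call up. It gives the time, the measured TCP pose, the force, the opening and the grip force at its end, in the units of the state.
- r.get_obs(): the state, without advancing time (a new reading comes with each control period).
- r.camera(name): name is "scene" or "top" or "wrist"; returns a dict with "color" (480x640x3 uint8, red, green, blue), "depth" (480x640 float32, m along the optical axis (not along the pixel's ray), 0 where there is no reading), "intrinsics" (3x3 intrinsics, pixels), "D" ([k1, k2, p1, p2, k3] as OpenCV has them; the pictures are not rectified), "rvec" (rotation vector, rad) and "tvec" (3), from world to camera coordinates, as OpenCV has them. Camera axes: x right, y down, z forward; pixel columns grow to the right and rows downward; lengths in m; the calibration is good to about 2 mm. A picture is of the moment at which its call begins.
- r.close_job(): hands the job in; it is judged then, once.
Trained networks look in the newest picture that a camera, given by its name, has taken for a name from the list of things; names that differ only in an ending like _2 or _b are one class to them, and where a whole thing is asked for, a point or a joint stands for the part that bears it (a point fixed in the world has none). Each returns a list of dicts, best first, with "confidence" (0 to 1); they miss things now and then, are a little off and sometimes report something else, mostly with a low value. They report only what shows in the picture. A call takes as long as a camera call. They do not tell look-alikes from the thing itself.
- r.masks_of(camera, query): "pixels" (480x640 bool, what is visible of it) and "extent" ([centre column, centre row, width, height] in pixels, round what is visible of it).
The state is a dict: "time_s": time; "joint_pos": joint angles; "qd": joint speeds; "tau": joint torques, N m; "ee_pos": TCP position; "tool_rot": TCP orientation; "contact_force": force on the tool from outside, world axes, zero at the start; "wrist_torque": the same for the moment, N m; "grip_width": opening from 0.0 (shut) to 1.0 (fully open); "grasp_force": force on a finger pad.
Only numpy, scipy, OpenCV 4.12 (cv2) and the standard library are available. Lean on these libraries where they do the work, as an engineer would, in place of code of your own. Each camera call takes 0.05 s, during which the arm holds its last target. There are 200 camera calls.

## Working session

There is one attempt and no reset: what is moved stays moved. The work goes in short steps, Python scripts to look and compute and a tool call to move; the robot and the scene stay as the last step left them, time stands still between calls to the robot, and variables do not carry over. Pictures are saved under pics/ and viewed, at most 11 in all, crops included, and the job is handed in when it is done.

Besides the shell and the picture viewer there is one more tool, called after "Emit:" by a JSON object that holds its "op" and its "data". apply_moves: Moves the arm, as the interface text tells. Its arguments: {"type":"object","properties":{"moves":{"type":"array","items":{"type":"array","items":{"type":"number"}}},"squeeze":{"type":"number"}},"required":["moves"]}

```bash
mkdir -p pics; cat > h.py <<'E'
import numpy as np, cv2
from bench import r
def cam(n):
    c=r.camera(n); c['R']=cv2.Rodrigues(np.array(c['rvec'],float))[0]; c['t']=np.array(c['tvec'],float).ravel(); return c
def cloud(c):
    K=np.array(c['intrinsics'],float); D=np.array(c['D'],float)
    v,u=np.mgrid[0:480,0:640]
    p=cv2.undistortPoints(np.stack([u.ravel(),v.ravel()],1).astype(float).reshape(-1,1,2),K,D).reshape(480,640,2)
    d=c['depth'].astype(float)
    P=np.dstack([p*d[...,None],d])
    W=(P-c['t'])@c['R']
    W[d==0]=np.nan
    return W
def proj(c,P):
    return cv2.projectPoints(np.array(P,float).reshape(-1,1,3),np.array(c['rvec'],float),c['t'],np.array(c['intrinsics'],float),np.array(c['D'],float))[0].reshape(-1,2)
def save(n,img,box=None,s=1):
    if box: img=img[box[1]:box[3],box[0]:box[2]]
    img=cv2.resize(img,None,fx=s,fy=s,interpolation=cv2.INTER_CUBIC)
    cv2.imwrite('pics/'+n+'.png',img[...,::-1])
E
python3 - <<'E'
from h import *
for n in ['top','scene']:
    c=cam(n); W=cloud(c); save(n+'0',c['color'])
    print(n,'cam pos',(-c['R'].T@c['t']).round(3))
    for q in ['bar','nest','spray_can','cap_top','crate','rack','flat_1','loaded_b','fixture','tape_roll','jar','screwdriver']:
        try:
            for m in r.masks_of(n,q)[:4]:
                P=W[m['pixels']]; 
                print(q,round(m['confidence'],2),np.round(m['extent']).astype(int),m['pixels'].sum(),'med',np.nanmedian(P,0).round(3),'z98',np.nanpercentile(P[:,2],98).round(3))
        except Exception as e: print(q,e)
E
```

```text
top cam pos [ 0.439 -0.025  1.287]
bar 0.89 [176 281  32  61] 767 med [0.449 0.329 0.046] z98 0.053
bar 0.38 [369 285  22  79] 1313 med [ 0.445 -0.14   0.056] z98 0.061
nest 0.68 [409 289  25  76] 462 med [ 0.452 -0.216  0.056] z98 0.072
nest 0.6 [334 280  27  71] 105 med [ 0.375 -0.054  0.055] z98 0.06
nest 0.55 [372 285  26  76] 1338 med [ 0.445 -0.14   0.056] z98 0.061
spray_can 0.93 [454 203  32  31] 667 med [ 0.634 -0.33   0.07 ] z98 0.134
spray_can 0.88 [402 190  28  34] 573 med [ 0.661 -0.208  0.079] z98 0.134
spray_can 0.73 [373 220  21  27] 551 med [ 0.583 -0.137  0.087] z98 0.133
spray_can 0.71 [354 180  22  31] 615 med [ 0.685 -0.101  0.053] z98 0.134
cap_top 0.67 [409 185  10  11] 81 med [ 0.668 -0.214  0.131] z98 0.136
cap_top 0.63 [358 175  10  14] 88 med [ 0.691 -0.105  0.131] z98 0.136
cap_top 0.44 [375 217  12  14] 92 med [ 0.588 -0.141  0.13 ] z98 0.134
cap_top 0.4 [468 200  13  13] 117 med [ 0.637 -0.34   0.131] z98 0.136
crate 0.98 [169 270 108 128] 11418 med [0.48  0.35  0.005] z98 0.067
crate 0.55 [176 279  29  65] 833 med [0.449 0.329 0.046] z98 0.053
crate 0.3
[... 2209 characters left out ...]
 0.78 [369 304  94  46] 1197 med [0.521 0.159 0.029] z98 0.056
rack 0.64 [309 227  65  26] 578 med [ 0.484 -0.138  0.055] z98 0.066
flat_1 0.97 [376 289  67  49] 1520 med [0.468 0.152 0.065] z98 0.09
flat_1 0.75 [364 284  70  43] 968 med [0.493 0.117 0.075] z98 0.091
loaded_b 0.86 [296 204  63  27] 533 med [ 0.439 -0.217  0.09 ] z98 0.102
loaded_b 0.62 [326 235  64  38] 779 med [ 0.464 -0.047  0.087] z98 0.101
fixture 0.77 [320 244 112  74] 2299 med [ 0.488 -0.031  0.039] z98 0.043
tape_roll 0.63 [206 203  27  16] 100 med [ 0.578 -0.445  0.022] z98 0.025
jar 0.6 [239 192  25  33] 589 med [ 0.517 -0.412  0.047] z98 0.076
screwdriver 0.96 [275 346  97  24] 674 med [0.732 0.136 0.019] z98 0.027
```

View pics/top0.png

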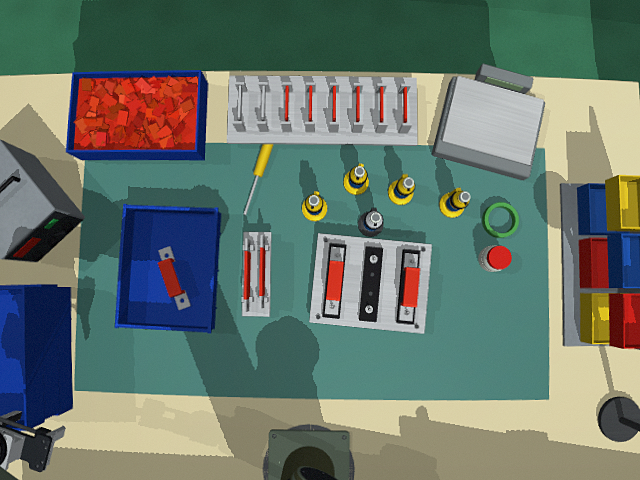

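View pics/scene0.png

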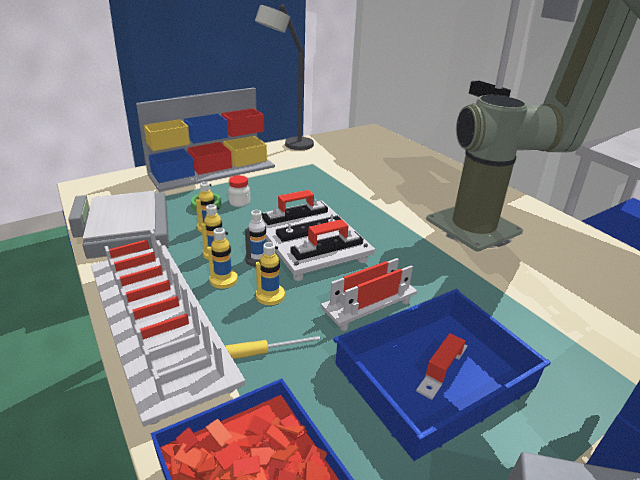

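The real spray can is the one with the dark stand and white cap at top (373,217) / scene (256,237), in line with the empty middle nest (372,284). The yellow look-alikes are at top (314,203), (356,180), (402,188) and (455,203). The bar is in the crate at top (173,278); the red pieces in the bin, the flat bars in the racks and the bars on the fixture could be taken for it.

```bash
cat > m.py <<'E'
from h import *
from scipy.optimize import least_squares
def fit_cap(c,W):  # light pixels of cap top near the can
    hsv=cv2.cvtColor(c['color'],cv2.COLOR_RGB2HSV)
    return (hsv[...,1]<60)&(hsv[...,2]>120)
def tri(obs):  # obs: list of (c,uv)
    f=lambda X: np.concatenate([proj(c,X)[0]-uv for c,uv in obs])
    s=least_squares(f,[0.5,0,0.08]); return s.x,np.abs(s.fun).max()
E
python3 - <<'E'
from m import *
ct=cam('top'); cs=cam('scene')
for n,c in (('top',ct),('scene',cs)):
    W=cloud(c); rgb=c['color'].astype(int)
    red=(rgb[...,0]>110)&(rgb[...,0]>2*rgb[...,1])
    m=red&(W[...,2]>.035)&(W[...,2]<.065)&(np.abs(W[...,0]-.45)<.13)&(np.abs(W[...,1]-.34)<.1)
    top=m&(W[...,2]>.042)
    P=W[m]; print(n,'red n',m.sum(),'z',np.nanpercentile(P[:,2],[5,50,95]).round(3), 'ctr',P.mean(0).round(4))
    rc=cv2.minAreaRect((W[top][:,:2]*1000).astype(np.float32)); print(' rect',np.round(rc[0],1),np.round(rc[1],1),round(rc[2],1))
    for q,sel in (('cap_top',lambda p:abs(p[0]-.588)<.03 and abs(p[1]+.138)<.03),('nest',lambda p:abs(p[1]+.14)<.03),('bar',lambda p:p[1]>.2)):
        for k in r.masks_of(n,q):
            if sel(np.nanmedian(W[k['pixels']],0)):
                P=W[k['pixels']]; P=P[P[:,2]>np.nanpercentile(P[:,2],50)-.01]
                vv,uu=np.nonzero(k['pixels']); print(' ',q,round(k['confidence'],2),'px',uu.mean().round(1),vv.mean().round(1),'ctr',P.mean(0).round(4)); break
save('tcrop',ct['color'],(300,185,450,345),4) if 0 else None
a=cv2.resize(ct['color'][190:340,320:420],None,fx=4,fy=4,interpolation=3)
b=cv2.resize(cs['color'][190:290,230:330],None,fx=4,fy=4,interpolation=3)
b=np.vstack([b,np.zeros((200,400,3),np.uint8)])
cv2.imwrite('pics/crop1.png',np.hstack([a,b])[...,::-1])
o=r.get_obs(); print(o['ee_pos'],o['tool_rot'],r.tcp_to_grasp)
E
```

```text
top red n 467 z [0.045 0.049 0.053] ctr [0.4532 0.3307 0.049 ]
 rect [453.3 330.9] [87.3 31.3] 20.7
  nest 0.73 px 375.0 217.7 ctr [ 0.589  -0.1413  0.1304]
  bar 0.91 px 172.0 278.8 ctr [0.4532 0.3304 0.0488]
scene red n 766 z [0.04  0.049 0.051] ctr [0.4594 0.3378 0.0478]
 rect [453.  334.5] [90.3 31.7] 20.8
  cap_top 0.68 px 256.2 214.9 ctr [ 0.5913 -0.1346  0.1247]
  nest 0.87 px 300.9 228.5 ctr [ 0.4721 -0.1367  0.0546]
  bar 0.73 px 441.2 363.9 ctr [0.4588 0.3375 0.0479]
[0.14214216 0.55716336 0.20545662] [[-9.68970898e-01  2.47174833e-01 -1.33667595e-05]
 [ 2.47174833e-01  9.68970898e-01  1.64127270e-05]
 [ 1.70088140e-05  1.25995283e-05 -1.00000000e+00]] -0.0188
```

View pics/crop1.png

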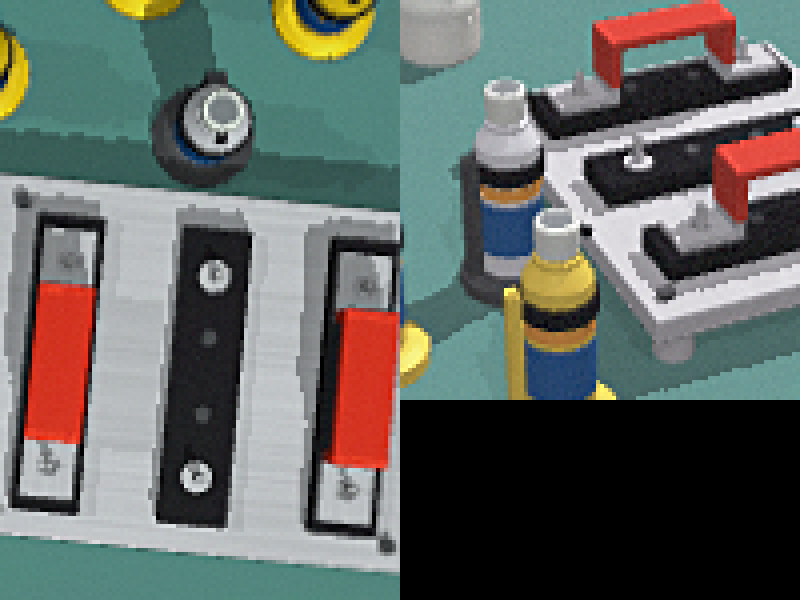

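The crop confirms it: the can with the dark stand and blue label has its white cap at top (375,217), and the middle nest is empty, with pins at about (373,258) and (369,309). Cap ≈ (0.589, -0.139, 0.130). I'm moving over the nest with the gripper closed.

Emit:
{"op": "apply_moves", "data": {"moves": [[22, -43, 6, 0, -1], [44, -86, 12, 0, -1], [66, -129, 18, 0, -1], [88, -172, 24, 0, -1], [110, -215, 30, 0, -1]], "squeeze": 25}}

```text
time_s: 2.2
ee_pos: [0.2525, 0.3407, 0.2358]
tool_rot: [[-0.969, 0.246, 0.001], [0.246, 0.969, 0.0], [-0.001, 0.0, -1.0]]
contact_force: [1.0, -0.6, 0.4]
grip_width: 0.606
grasp_force: 0.0
```

Emit:
{"op": "apply_moves", "data": {"moves": [[22, -43, 6, 0.03, -1], [44, -86, 12, 0.06, -1], [66, -129, 18, 0.09, -1], [88, -172, 24, 0.12, -1], [110, -215, 30, 0.16, -1]]}}

```text
time_s: 2.7
ee_pos: [0.3627, 0.1254, 0.2662]
tool_rot: [[-0.996, 0.088, 0.002], [0.088, 0.996, 0.0], [-0.002, 0.001, -1.0]]
contact_force: [0.2, 1.1, 0.5]
grip_width: 0.186
grasp_force: 0.0
```

Emit:
{"op": "apply_moves", "data": {"moves": [[22, -43, 6, 0, -1], [44, -86, 12, 0, -1], [66, -129, 18, 0, -1], [88, -172, 24, 0, -1], [110, -215, 30, 0, -1]]}}

```text
time_s: 3.2
ee_pos: [0.4727, -0.0899, 0.2959]
tool_rot: [[-0.996, 0.09, 0.001], [0.09, 0.996, -0.0], [-0.001, 0.0, -1.0]]
contact_force: [0.8, -0.4, 0.2]
grip_width: 0.008
grasp_force: 0.0
```

Emit:
{"op": "apply_moves", "data": {"moves": [[14, -30, 0, 0, -1], [28, -51, 0, 0, -1], [28, -51, 0, 0, -1], [28, -51, 0, 0, -1], [28, -51, 0, 0, -1]]}}

```text
time_s: 3.7
ee_pos: [0.4996, -0.1377, 0.2954]
tool_rot: [[-0.996, 0.089, -0.0], [0.089, 0.996, 0.001], [0.0, 0.001, -1.0]]
contact_force: [-0.4, -0.4, 0.6]
grip_width: 0.006
grasp_force: 0.0
```

```bash
python3 - <<'E'
from m import *
c=cam('wrist'); save('w1',c['color']); W=cloud(c)
print('cam',(-c['R'].T@c['t']).round(3)); o=r.get_obs(); print(o['time_s'],o['ee_pos'].round(4),np.degrees(np.arctan2(o['tool_rot'][1][1],o['tool_rot'][0][1])))
for q in ('cap_top','spray_can','pin_1','nest','bar'):
    for k in r.masks_of('wrist',q)[:4]:
        vv,uu=np.nonzero(k['pixels']); P=W[k['pixels']]; print(q,round(k['confidence'],2),np.round(k['extent']),np.nanmedian(P,0).round(3))
np.savez('w1.npz',color=c['color'],depth=c['depth'],intrinsics=c['intrinsics'],D=c['D'],rvec=c['rvec'],tvec=c['tvec'])
print(proj(c,[[.589,-.139,.13],[.503,-.14,.075],[.387,-.14,.075]]).round(0))
E
```

```text
cam [ 0.431 -0.132  0.475]
3.75 [ 0.4997 -0.1376  0.2956] 84.93544150870957
cap_top 0.84 [445. 325.  22.  23.] [ 0.624 -0.007  0.13 ]
cap_top 0.58 [150. 350.   9.   2.] [ 0.627 -0.34   0.123]
spray_can 0.73 [273. 312.  25.  10.] [ 0.643 -0.212  0.011]
spray_can 0.7 [176. 322.  62.  56.] [ 0.629 -0.328  0.05 ]
spray_can 0.63 [427. 304.  66.  72.] [ 0.618 -0.013  0.071]
spray_can 0.5 [311. 167.  40. 150.] [ 0.443 -0.139  0.055]
pin_1 0.86 [310. 165.  33. 153.] [ 0.443 -0.139  0.055]
pin_1 0.27 [385. 164.  41. 153.] [ 0.446 -0.067  0.055]
pin_1 0.19 [102. 301.  69.  61.] [ 0.605 -0.454  0.022]
nest 0.94 [387. 163.  42. 151.] [ 0.444 -0.067  0.055]
nest 0.9 [311. 165.  36. 150.] [ 0.443 -0.139  0.055]
nest 0.89 [237. 168.  45. 146.] [ 0.442 -0.211  0.055]
bar 0.47 [560. 160.  33. 153.] [0.458 0.144 0.074]
[[323. 308.]
 [314. 218.]
 [305. 111.]]
```

View pics/w1.png

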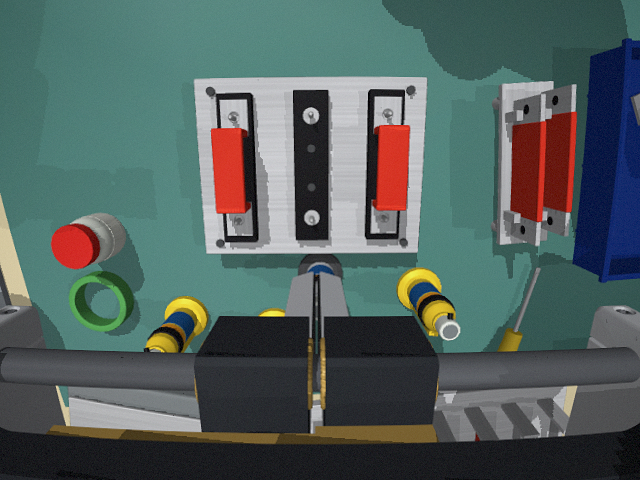

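```bash
python3 - <<'E'
from m import *
z=dict(np.load('w1.npz')); z['R']=cv2.Rodrigues(z['rvec'].astype(float))[0]; z['t']=z['tvec'].ravel().astype(float)
hsv=cv2.cvtColor(z['color'],cv2.COLOR_RGB2HSV); W=cloud(z)
for nm,cc in (('w',z),('t',cam('top')),('s',cam('scene'))):
    h=cv2.cvtColor(cc['color'],cv2.COLOR_RGB2HSV); Wc=cloud(cc)
    lo=(h[...,2]>110)&(h[...,1]<70)
    for p in ([.504,-.143,.06],[.388,-.133,.06]):
        m=lo&(np.hypot(Wc[...,0]-p[0],Wc[...,1]-p[1])<.016)&(Wc[...,2]>.05)
        v,u=np.nonzero(m); P=Wc[m]; print(nm,m.sum(),u.mean().round(1),v.mean().round(1),P.mean(0).round(4),P[:,2].max().round(3))
    k=(h[...,2]<70)&(np.abs(Wc[...,2]-.055)<.006)&(np.abs(Wc[...,1]+.139)<.03)&(np.abs(Wc[...,0]-.445)<.1)
    rc=cv2.minAreaRect((Wc[k][:,:2]*1000).astype(np.float32)); print(' block',k.sum(),rc)
E
```

```text
w 1585 307.5 289.1 [ 0.4933 -0.1413  0.2978] 0.395
w 204 310.4 115.2 [ 0.3899 -0.1343  0.0573] 0.076
 block 4490 ((447.39874267578125, -138.9862823486328), (39.16652297973633, 170.4904327392578), 85.32096099853516)
t 583 423.5 231.3 [ 0.5037 -0.1429  0.6718] 0.68
t 307 412.3 330.3 [ 0.3861 -0.1376  0.5845] 0.682
 block 847 ((438.1414794921875, -139.07907104492188), (40.051116943359375, 156.9800262451172), 85.38021850585938)
s 267 288.3 127.5 [ 0.5077 -0.1384  0.3067] 0.469
s 27 331.0 218.1 [ 0.3879 -0.1332  0.0613] 0.075
 block 361 ((447.3089599609375, -135.3448486328125), (41.43682861328125, 168.94020080566406), 84.92798614501953)
```

Wrist view: the pins are at (311,115) and (311,218), and the can at (320,268) is partly hidden behind the closed fingertips. Nest centre is (447,-139) mm, yaw -4.7°. Now pressing the cap.

Emit:
{"op": "apply_moves", "data": {"moves": [[45, 0, 0, 0, -1], [90, -1, 0, 0, -1], [90, -1, -45, 0, -1], [90, -1, -90, 0, -1], [90, -1, -140, 0, -1]]}}

```text
time_s: 4.6
ee_pos: [0.5915, -0.14, 0.1549]
tool_rot: [[-0.996, 0.089, 0.003], [0.089, 0.996, -0.001], [-0.003, -0.001, -1.0]]
contact_force: [0.3, -0.7, -0.7]
grip_width: 0.004
grasp_force: 0.0
```

```bash
python3 - <<'E'
from m import *
o=r.get_obs(); print(o['ee_pos'].round(4),o['contact_force'])
a=cam('scene')
c=cam('top')
print(proj(a,[o['ee_pos']]),proj(c,[o['ee_pos']]))
b=cv2.resize(a['color'][170:270,200:320],None,fx=5,fy=5,interpolation=3)
cv2.imwrite('pics/cap.png',b[...,::-1])
E
```

```text
[ 0.5915 -0.14    0.1549] [ 0.28629955 -0.69103076 -0.7284921 ]
[[254.50546481 201.65909902]] [[375.60114744 215.0931469 ]]
```

View pics/cap.png

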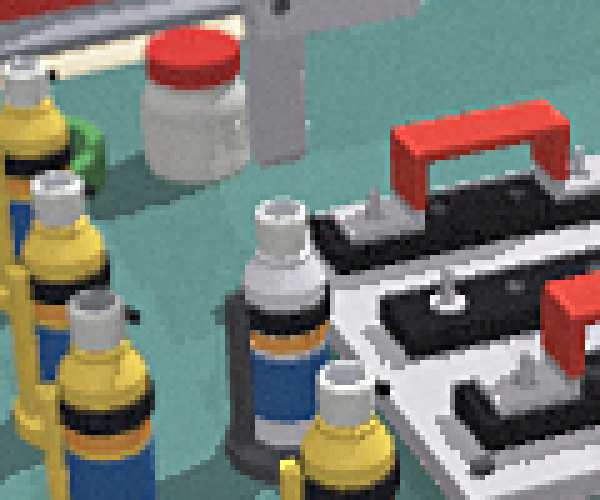

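The fingertips hang straight above the white cap (crop: fingers at 278,160, cap at 280,208). Pressing down.

Emit:
{"op": "apply_moves", "data": {"moves": [[-1, 0, -12, 0, -1], [-1, 0, -24, 0, -1], [-1, 0, -27, 0, -1], [-1, 0, -29, 0, -1], [-1, 0, -29, 0, -1]]}}

```text
time_s: 5.2
ee_pos: [0.5901, -0.1403, 0.1285]
tool_rot: [[-0.996, 0.09, 0.003], [0.09, 0.996, -0.001], [-0.003, -0.001, -1.0]]
contact_force: [-1.9, 0.3, 4.5]
grip_width: 0.005
grasp_force: 2.3
```

Emit:
{"op": "apply_moves", "data": {"moves": [[0, 0, -2, 0, -1], [0, 0, -4, 0, -1], [0, 0, -6, 0, -1], [0, 0, -6, 0, -1], [0, 0, -6, 0, -1]]}}

```text
time_s: 5.7
ee_pos: [0.5902, -0.1403, 0.1242]
tool_rot: [[-0.996, 0.089, 0.003], [0.089, 0.996, -0.001], [-0.003, -0.001, -1.0]]
contact_force: [-5.3, 1.0, 12.7]
grip_width: 0.001
grasp_force: 6.2
```

12.7 N exceeds the 9 N for full travel, so the cap is bottomed. Hold briefly, then release and retreat.

Emit:
{"op": "apply_moves", "data": {"moves": [[0, 0, -1, 0, -1], [0, 0, -1, 0, -1], [0, 0, 10, 0, -1], [0, 0, 50, 0, -1], [0, 0, 90, 0, -1]]}}

```text
time_s: 6.2
ee_pos: [0.5885, -0.1396, 0.2108]
tool_rot: [[-0.996, 0.09, -0.002], [0.09, 0.996, 0.001], [0.002, 0.001, -1.0]]
contact_force: [0.5, 0.1, 0.3]
grip_width: 0.005
grasp_force: 0.0
```

Emit:
{"op": "apply_moves", "data": {"moves": [[-15, 45, 10, 0, 1], [-30, 90, 20, 0, 1], [-45, 135, 30, 0, 1], [-60, 180, 40, 0.1, 1], [-75, 225, 50, 0.2, 1]]}}

```text
time_s: 6.7
ee_pos: [0.5137, 0.0867, 0.2615]
tool_rot: [[-0.994, -0.113, 0.002], [-0.113, 0.994, 0.0], [-0.002, -0.0, -1.0]]
contact_force: [0.0, 0.4, 0.1]
grip_width: 0.392
grasp_force: 0.0
```

Emit:
{"op": "apply_moves", "data": {"moves": [[-15, 45, 0, 0.05, 1], [-30, 90, 0, 0.1, 1], [-45, 135, 0, 0.15, 1], [-60, 180, 0, 0.2, 1], [-75, 220, 0, 0.24, 1]]}}

```text
time_s: 7.2
ee_pos: [0.4385, 0.3074, 0.2612]
tool_rot: [[-0.938, -0.345, 0.002], [-0.345, 0.938, 0.001], [-0.002, 0.0, -1.0]]
contact_force: [0.9, -0.5, 0.3]
grip_width: 0.82
grasp_force: 0.0
```

```bash
python3 - <<'E'
from m import *
o=r.get_obs(); print(o['time_s'],o['ee_pos'].round(4),np.degrees(np.arctan2(o['tool_rot'][1][1],o['tool_rot'][0][1])))
def cap(c):
    W=cloud(c); k=np.hypot(W[...,0]-.59,W[...,1]+.14)<.012; return np.nanpercentile(W[k][:,2],[50,80,90])
for n in ('top','scene','wrist'):
    c=cam(n); W=cloud(c); rgb=c['color'].astype(int)
    if n=='wrist': save('w2',c['color'])
    if n!='wrist': print(n,'cap z',cap(c))
    red=(rgb[...,0]>100)&(rgb[...,0]>2*rgb[...,1])
    top=red&(W[...,2]>.042)&(W[...,2]<.057)&(np.abs(W[...,0]-.45)<.1)&(np.abs(W[...,1]-.335)<.09)
    rc=cv2.minAreaRect((W[top][:,:2]*1000).astype(np.float32)); print(n,top.sum(),np.round(rc[0],1),np.round(rc[1],1),round(rc[2],1),'z',np.median(W[top][:,2]).round(4))
    sv=(rgb.min(2)>90)&(W[...,2]>.005)&(W[...,2]<.016)&(np.abs(W[...,0]-.45)<.1)&(np.abs(W[...,1]-.335)<.09)
    for s in (1,-1):
        q=sv&((W[...,0]-.453)*s>0.02); print('  foot',q.sum(),np.median(W[q],0).round(4))
E
```

```text
7.2 [0.4385 0.3074 0.2612] 110.20656553988735
top cap z [0.13038384 0.13201144 0.13353924]
top 90 [420.3 318.5] [17.6 31.7] 20.7 z 0.0487
  foot 14 [0.5195 0.3417 0.0088]
  foot 141 [0.3965 0.3093 0.0088]
scene cap z [0.1202981  0.12972535 0.13015728]
scene 710 [452.7 334.4] [90.2 32.3] 21.5 z 0.0488
  foot 331 [0.5072 0.3564 0.0089]
  foot 38 [0.3935 0.3274 0.0086]
wrist 2123 [454.5 332.7] [87.5 31.4] 21.3 z 0.0491
  foot 314 [0.5179 0.3581 0.0091]
  foot 662 [0.3979 0.3111 0.0091]
```

View pics/w2.png

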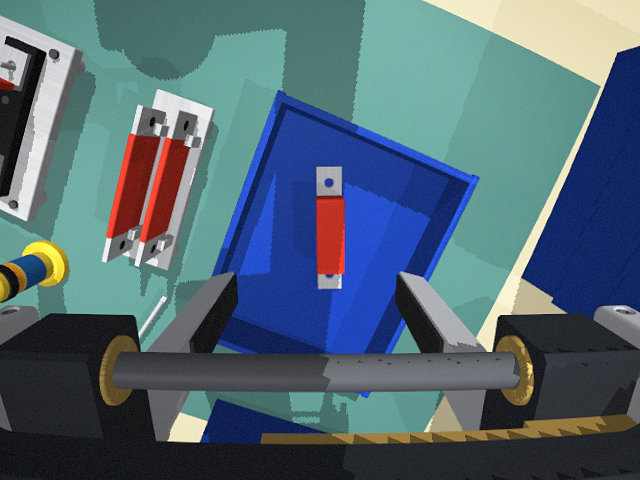

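Wrist view: the bar is on its feet in the crate at (330,228) and the fingers straddle its line. Centre (454,333), yaw 21.2°, top z 0.049; the cap is back at 0.130. Descending.

Emit:
{"op": "apply_moves", "data": {"moves": [[15, 26, -10, 0.018, 1], [15, 26, -55, 0.018, 1], [15, 26, -100, 0.018, 1], [15, 26, -140, 0.018, 1], [15, 26, -175, 0.018, 1]]}}

```text
time_s: 7.85
ee_pos: [0.4545, 0.3293, 0.0835]
tool_rot: [[-0.934, -0.358, -0.0], [-0.358, 0.934, -0.001], [0.001, -0.001, -1.0]]
contact_force: [1.4, 0.1, 0.3]
grip_width: 1.006
grasp_force: 0.0
```

Emit:
{"op": "apply_moves", "data": {"moves": [[0, 0, -25, 0, 1], [0, 0, -50, 0, 1], [0, 0, -60, 0, 1], [0, 0, -60, 0, 1], [0, 0, -60, 0, 1]]}}

```text
time_s: 8.35
ee_pos: [0.4555, 0.331, 0.0265]
tool_rot: [[-0.933, -0.359, 0.002], [-0.359, 0.933, 0.001], [-0.002, 0.0, -1.0]]
contact_force: [-0.5, -0.2, 1.0]
grip_width: 1.0
grasp_force: 0.0
```

```bash
python3 - <<'E'
from m import *
o=r.get_obs(); print(o['time_s'],o['ee_pos'].round(4),np.degrees(np.arctan2(o['tool_rot'][1][1],o['tool_rot'][0][1])))
c=cam('wrist'); save('w3',c['color'])
E
```

```text
8.35 [0.4555 0.331  0.0265] 111.03958154642544
```

View pics/w3.png

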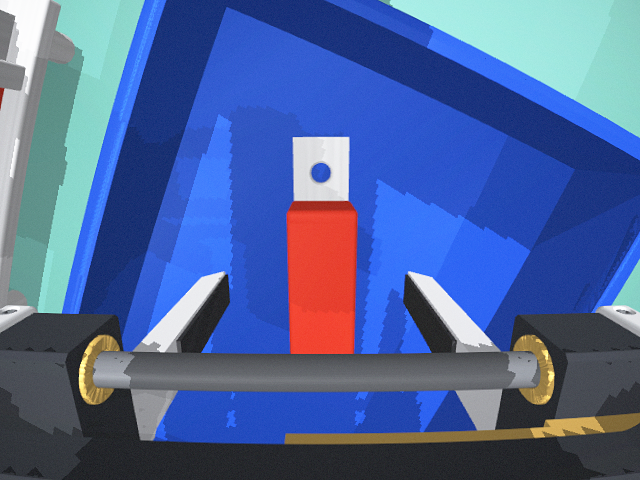

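The bar is centred between the open fingers (bridge at (321,280), near hole at (321,172)). Closing the gripper.

Emit:
{"op": "apply_moves", "data": {"moves": [[0, 0, 0, 0, -1], [0, 0, 0, 0, -1], [0, 0, 0, 0, -1], [0, 0, 0, 0, -1], [0, 0, 0, 0, -1]], "squeeze": 35}}

```text
time_s: 8.9
ee_pos: [0.4541, 0.3312, 0.0256]
tool_rot: [[-0.933, -0.36, 0.0], [-0.36, 0.933, 0.0], [-0.0, -0.0, -1.0]]
contact_force: [-0.5, -0.8, 0.1]
grip_width: 0.615
grasp_force: 0.0
```

Emit:
{"op": "apply_moves", "data": {"moves": [[0, 0, 0, 0, -1], [0, 0, 0, 0, -1], [0, 0, 0, 0, -1], [0, 0, 0, 0, -1], [0, 0, 0, 0, -1]]}}

```text
time_s: 9.4
ee_pos: [0.4541, 0.3315, 0.0255]
tool_rot: [[-0.933, -0.36, -0.0], [-0.36, 0.933, 0.001], [-0.0, 0.001, -1.0]]
contact_force: [0.0, 1.3, 0.6]
grip_width: 0.333
grasp_force: 35.0
```

Emit:
{"op": "apply_moves", "data": {"moves": [[0, 0, 10, 0, -1], [0, 0, 30, 0, -1], [0, 0, 60, 0, -1], [0, 0, 90, 0, -1], [0, 0, 120, 0, -1]]}}

```text
time_s: 9.9
ee_pos: [0.4537, 0.3306, 0.1465]
tool_rot: [[-0.933, -0.36, -0.001], [-0.36, 0.933, -0.001], [0.001, -0.001, -1.0]]
contact_force: [-0.2, -0.9, -1.6]
grip_width: 0.337
grasp_force: 35.0
```

Emit:
{"op": "apply_moves", "data": {"moves": [[0, 0, 20, 0, -1], [0, 0, 35, 0, -1], [0, 0, 45, 0, -1], [0, 0, 45, 0, -1], [0, 0, 45, 0, -1]]}}

```text
time_s: 10.4
ee_pos: [0.4535, 0.3308, 0.1895]
tool_rot: [[-0.933, -0.36, -0.002], [-0.36, 0.933, -0.001], [0.002, -0.0, -1.0]]
contact_force: [0.2, 0.1, -1.9]
grip_width: 0.334
grasp_force: 35.0
```

```bash
cat > held.py <<'E'
from m import *
def held(names):
    o=r.get_obs(); T=np.array(o['tool_rot']); p=np.array(o['ee_pos'])
    print(o['time_s'],p.round(4),'tool y yaw',np.degrees(np.arctan2(T[1,1],T[0,1])).round(2),'grip',o['grip_width'],o['grasp_force'])
    for n in names:
        c=cam(n); W=cloud(c); rgb=c['color'].astype(int)
        L=(W-p)@T   # tool frame
        near=(np.abs(L[...,0])<.09)&(np.abs(L[...,1])<.017)
        red=(rgb[...,0]>100)&(rgb[...,0]>2*rgb[...,1])
        br=near&red&(np.abs(L[...,2]+.023)<.012)&(np.abs(L[...,0])<.06)
        if br.sum()>20:
            Q=L[br]; rc=cv2.minAreaRect((Q[:,:2]*1000).astype(np.float32)); print(n,'bridge tool-frame',br.sum(),np.round(rc[0],1),np.round(rc[1],1),round(rc[2],1),'x range',np.percentile(Q[:,0],[1,99]).round(4),'z',np.median(Q[:,2]).round(4))
        ft=near&(rgb.min(2)>70)&(L[...,2]>.005)&(L[...,2]<.03)
        for s in (1,-1):
            q=ft&(L[...,0]*s>.045)
            if q.sum()>20: print(n,' foot',s,q.sum(),'x end',(np.percentile(L[q][:,0]*s,99)).round(4),'med tool',np.median(L[q],0).round(4),'world',np.median(W[q],0).round(4))
        yield n,c,W,L
E
python3 - <<'E'
from held import *
for n,c,W,L in held(['wrist','scene','top']): save('h_'+n,c['color'])
E
```

```text
10.4 [0.4535 0.3308 0.1895] tool y yaw 111.09 grip 0.3344863097135047 34.997472167015076
wrist bridge tool-frame 9758 [ 7.9 -0.9] [32.1 70.3] 89.8 x range [-0.0256  0.0429] z -0.024
wrist  foot 1 2964 x end 0.0759 med tool [0.0624 0.0008 0.0159] world [0.3952 0.3089 0.1737]
scene bridge tool-frame 708 [-0.5  0.8] [31.4 89.7] 88.8 x range [-0.0441  0.0405] z -0.0227
scene  foot -1 308 x end 0.0775 med tool [-0.0651  0.002   0.0167] world [0.5132 0.3557 0.1726]
top bridge tool-frame 147 [33.5 -1.2] [23.4 30.7] 0.2 x range [0.0248 0.045 ] z -0.0229
top  foot 1 205 x end 0.0774 med tool [ 0.062  -0.001   0.0167] world [0.3954 0.3074 0.1729]
top  foot -1 130 x end 0.0755 med tool [-0.066  -0.0021  0.017 ] world [0.5149 0.3531 0.1724]
```

View pics/h_wrist.png

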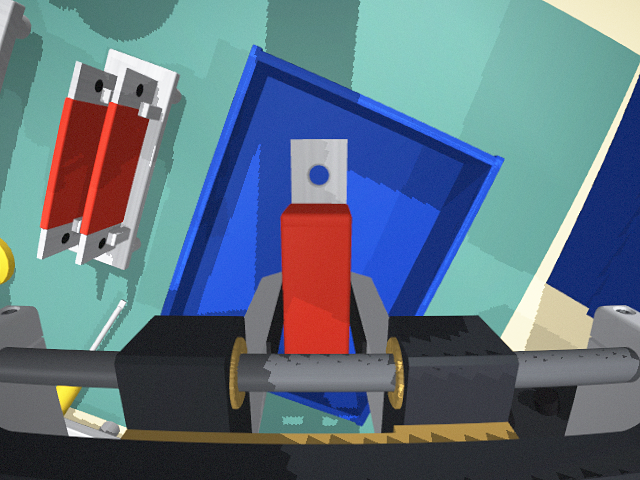

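The bar is held level and centred, with its visible hole at (319,175). Its feet are 21.5 mm below the TCP. Carrying it over the rack to above the nest, turning -0.45 rad.

Emit:
{"op": "apply_moves", "data": {"moves": [[0, -15, 0, -0.02, -1], [-1, -50, 0, -0.06, -1], [-2, -90, 0, -0.1, -1], [-2, -130, 0, -0.14, -1], [-2, -170, 0, -0.18, -1]]}}

```text
time_s: 11.05
ee_pos: [0.4513, 0.1588, 0.1899]
tool_rot: [[-0.983, -0.185, -0.001], [-0.185, 0.983, -0.001], [0.001, -0.001, -1.0]]
contact_force: [1.3, -0.7, -1.6]
grip_width: 0.337
grasp_force: 35.0
```

Emit:
{"op": "apply_moves", "data": {"moves": [[-1, -40, 0, -0.04, -1], [-2, -80, 0, -0.08, -1], [-2, -120, 0, -0.12, -1], [-3, -160, 0, -0.16, -1], [-3, -200, 0, -0.2, -1]]}}

```text
time_s: 11.55
ee_pos: [0.4479, -0.041, 0.1901]
tool_rot: [[-1.0, 0.015, -0.001], [0.015, 1.0, -0.0], [0.001, -0.0, -1.0]]
contact_force: [1.1, -0.0, -2.3]
grip_width: 0.334
grasp_force: 35.0
```

Emit:
{"op": "apply_moves", "data": {"moves": [[0, -40, 0, -0.04, -1], [-1, -75, 0, -0.07, -1], [-1, -95, 0, -0.07, -1], [-1, -100, 0, -0.07, -1], [-1, -100, 0, -0.07, -1]]}}

```text
time_s: 12.05
ee_pos: [0.4474, -0.1393, 0.1901]
tool_rot: [[-0.996, 0.084, -0.001], [0.084, 0.996, 0.001], [0.001, 0.001, -1.0]]
contact_force: [-0.8, 0.2, -3.0]
grip_width: 0.334
grasp_force: 35.0
```

```bash
cat > fin.py <<'E'
from held import *
def nestrect(W,rgb,tag):
    for z0,nm,lim in ((.055,'block',70),):
        k=(rgb.max(2)<lim)&(np.abs(W[...,2]-z0)<.006)&(np.abs(W[...,1]+.139)<.032)&(np.abs(W[...,0]-.447)<.1)
        rc=cv2.minAreaRect((W[k][:,:2]*1000).astype(np.float32)); print(tag,nm,k.sum(),np.round(rc[0],1),np.round(rc[1],1),round(rc[2],2))
z=dict(np.load('w1.npz')); z['R']=cv2.Rodrigues(z['rvec'].astype(float))[0]; z['t']=z['tvec'].ravel().astype(float)
W=cloud(z); nestrect(W,z['color'].astype(int),'w1')
for x,y in ((.504,-.143),(.389,-.134)):
    q=(np.hypot(W[...,0]-x,W[...,1]-y)<.02)&(W[...,2]>.062)&(W[...,2]<.085); print(' pin pts',q.sum(),W[q].mean(0).round(4),np.sort(W[q][:,2])[-3:])
for n,c,W,L in held(['wrist','scene','top']):
    save('f_'+n,c['color']); nestrect(W,c['color'].astype(int),n)
    for x,y in ((.504,-.143),(.389,-.134)):
        q=(np.hypot(W[...,0]-x,W[...,1]-y)<.015)&(W[...,2]>.062)&(W[...,2]<.08); print(' pin pts',q.sum(),W[q].mean(0).round(4) if q.any() else '')
E
python3 fin.py
```

```text
w1 block 4490 [ 447.4 -139. ] [ 39.2 170.5] 85.32
 pin pts 27 [ 0.505  -0.1434  0.0722] [0.07520182 0.0755238  0.07624084]
 pin pts 30 [ 0.3906 -0.1339  0.0723] [0.07523381 0.07580118 0.07597332]
12.05 [ 0.4474 -0.1393  0.1901] tool y yaw 85.18 grip 0.33403682309952193 34.99741315841675
wrist bridge tool-frame 9711 [ 7.8 -0.6] [32.7 70.3] 89.9 x range [-0.0256  0.0428] z -0.0241
wrist  foot 1 2949 x end 0.0758 med tool [0.0623 0.0016 0.0159] world [ 0.3854 -0.1326  0.1742]
wrist block 415 [ 384.  -133.6] [38.4 43.2] 85.05
 pin pts 0 
 pin pts 30 [ 0.3906 -0.1335  0.0739]
scene bridge tool-frame 167 [0.3 1.8] [30.2 88.5] 89.8 x range [-0.0432  0.0439] z -0.0235
scene  foot 1 55 x end 0.0784 med tool [0.0661 0.0048 0.016 ] world [ 0.3813 -0.1288  0.1741]
scene  foot -1 81 x end 0.0757 med tool [-0.0624  0.0019  0.0164] world [ 0.5094 -0.143   0.1736]
scene block 350 [ 447.2 -136.4] [ 40.  169.4] 85.99
 pin pts 15 [ 0.5034 -0.1409  0.0679]
 pin pts 11 [ 0.388  -0.1314  0.0689]
top bridge tool-frame 58 [38.2  0.5] [12.1 29. ] 0.4 x range [0.0332 0.0443] z -0.0244
top  foot 1 214 x end 0.0774 med tool [0.0627 0.0016 0.0153] world [ 0.3843 -0.1316  0.1748]
top block 180 [ 444.2 -125.6] [171.3  35.9] 4.09
 pin pts 0 
 pin pts 0
```

View pics/f_wrist.png

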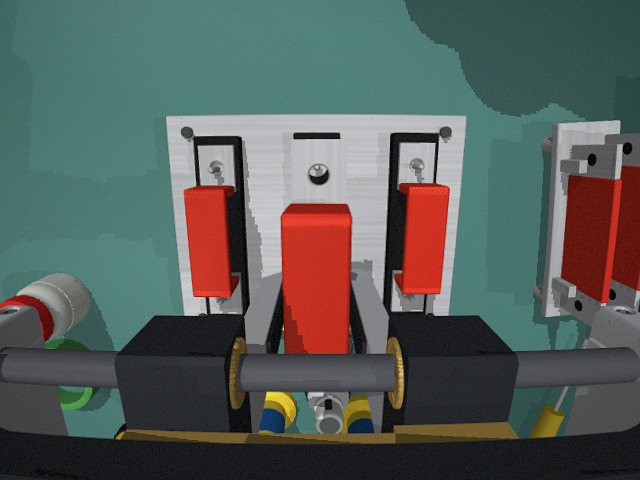

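The lower pin shows through the hole at (318,174), and the bar is over the middle nest. The measured offset is under 1 mm, so I'm descending 83 mm gently.

Emit:
{"op": "apply_moves", "data": {"moves": [[0, 0, -12, 0, -1], [0, 0, -27, 0, -1], [0, 0, -42, 0, -1], [0, 0, -55, 0, -1], [0, 0, -65, 0, -1]]}}

```text
time_s: 12.7
ee_pos: [0.4475, -0.1379, 0.1238]
tool_rot: [[-0.997, 0.081, -0.002], [0.081, 0.997, 0.001], [0.002, 0.001, -1.0]]
contact_force: [-0.3, -0.8, -2.4]
grip_width: 0.335
grasp_force: 35.0
```

Emit:
{"op": "apply_moves", "data": {"moves": [[0, 0, -8, 0, -1], [0, 0, -14, 0, -1], [0, 0, -17, 0, -1], [0, 0, -17, 0, -1], [0, 0, -17, 0, -1]]}}

```text
time_s: 13.2
ee_pos: [0.4485, -0.1391, 0.1089]
tool_rot: [[-0.997, 0.082, 0.001], [0.082, 0.997, -0.0], [-0.001, -0.0, -1.0]]
contact_force: [-0.3, -0.6, -1.9]
grip_width: 0.334
grasp_force: 35.0
```

```bash
sed -i 's/f_/g_/' fin.py; python3 fin.py | grep -v w1; python3 - <<'E'
import cv2,numpy as np
a=cv2.imread('pics/g_wrist.png')[120:320,240:400]; b=cv2.imread('pics/g_scene.png')[190:290,230:350]
a=cv2.resize(a,(440,550),interpolation=3); b=cv2.resize(b,(360,300),interpolation=3); b=np.vstack([b,np.zeros((250,360,3),np.uint8)])
cv2.imwrite('pics/gc.png',np.hstack([a,b]))
E
```

```text
pin pts 27 [ 0.505  -0.1434  0.0722] [0.07520182 0.0755238  0.07624084]
 pin pts 30 [ 0.3906 -0.1339  0.0723] [0.07523381 0.07580118 0.07597332]
13.2 [ 0.4485 -0.1391  0.1089] tool y yaw 85.31 grip 0.3337965586965008 34.99740958213806
wrist bridge tool-frame 9719 [ 7.9 -0.6] [32.7 70.2] 90.0 x range [-0.0257  0.0428] z -0.0241
wrist  foot 1 2952 x end 0.0758 med tool [0.0622 0.0016 0.0159] world [ 0.3866 -0.1326  0.0929]
wrist block 1232 [ 388.3 -134.1] [39.3 51.9] 85.57
 pin pts 0 
 pin pts 76 [ 0.39   -0.1338  0.0739]
scene bridge tool-frame 208 [0.4 1. ] [88.7 32.6] 1.1 x range [-0.0426  0.0435] z -0.0234
scene  foot 1 66 x end 0.079 med tool [0.0667 0.0078 0.0164] world [ 0.3828 -0.1257  0.0924]
scene  foot -1 98 x end 0.0756 med tool [-0.0599  0.0044  0.0164] world [ 0.5081 -0.1392  0.0925]
scene block 361 [ 447.5 -137.6] [ 39.9 170.5] 88.36
 pin pts 13 [ 0.5035 -0.1412  0.0688]
 pin pts 9 [ 0.3879 -0.1316  0.0703]
top bridge tool-frame 53 [38.6 -0.7] [11.6 29. ] 0.3 x range [0.0337 0.0444] z -0.0248
top  foot 1 182 x end 0.0772 med tool [0.063  0.0003 0.0151] world [ 0.3865 -0.1338  0.0937]
top block 145 [ 444.9 -139.8] [ 40.3 169.3] 85.29
 pin pts 0 
 pin pts 7 [ 0.388  -0.1351  0.0734]
```

View pics/gc.png

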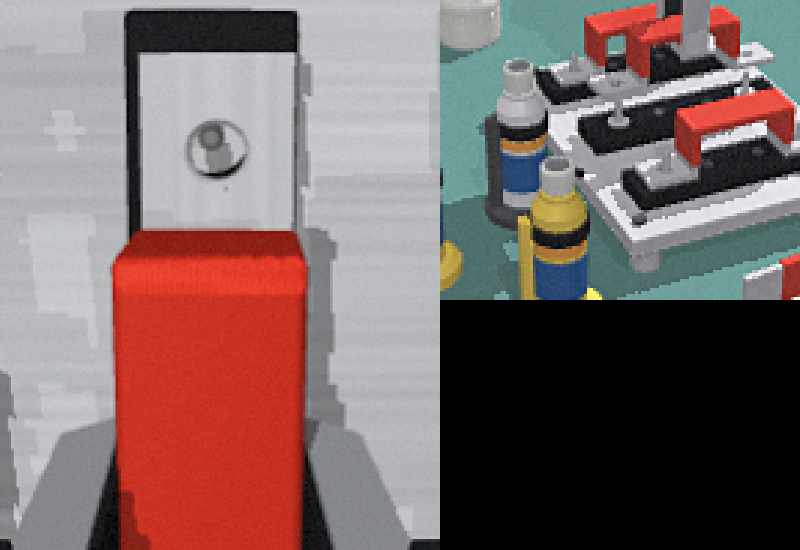

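The pin shows inside the hole but off towards its upper edge (crop: pin (211,134), hole (217,149)). I'll work out the exact offset with the calibration.

```bash
python3 - <<'E'
from held import *
for n,c,W,L in held(['wrist']):
    K=np.array(c['intrinsics'],float); D=np.array(c['D'],float); C=-c['R'].T@c['t']
    def ray(u,v,z):
        d=cv2.undistortPoints(np.array([[[u,v]]],float),K,D)[0,0]; d=c['R'].T@np.array([*d,1]); return C+d*(z-C[2])/d[2]
    s=2.75
    px=lambda x,y:(240+(x+.5)/s-.5,120+(y+.5)/s-.5)
    print('cam',C.round(4))
    p=np.array(c['color'])
    for nm,x,y,z in (('hole top',217,149,.0925),('pin tip',211,134,.075)): print(nm,px(x,y),ray(*px(x,y),z).round(4))
    for nm,x,y,z in (('foot far edge L',138,52,.0925),('R',299,52,.0925)): print(nm,ray(*px(x,y),z).round(4))
    q=(np.hypot(W[...,0]-.39,W[...,1]+.134)<.008)&(W[...,2]>.0735)&(W[...,2]<.082); print('tip cloud',q.sum(),np.median(W[q],0).round(4),W[q].mean(0).round(4))
E
```

```text
13.35 [ 0.4486 -0.1391  0.109 ] tool y yaw 85.31 grip 0.3337008447761702 34.997400641441345
wrist bridge tool-frame 9713 [ 8.  -0.6] [70.2 32.7] 0.1 x range [-0.0256  0.0428] z -0.024
wrist  foot 1 2953 x end 0.0758 med tool [0.0623 0.0016 0.0159] world [ 0.3867 -0.1326  0.093 ]
cam [ 0.3798 -0.1332  0.2882]
hole top (318.5909090909091, 173.86363636363637) [ 0.3914 -0.133   0.0925]
pin tip (316.4090909090909, 168.4090909090909) [ 0.3892 -0.134   0.075 ]
foot far edge L [ 0.3717 -0.1467  0.0925]
R [ 0.3742 -0.1158  0.0925]
tip cloud 46 [ 0.3896 -0.1337  0.0746] [ 0.3897 -0.1337  0.0748]
```

The hole is +2 mm in x and +0.8 mm in y off the pin, and the far end agrees. Correcting, and lowering 2 mm.

Emit:
{"op": "apply_moves", "data": {"moves": [[-1, 0, 0, 0, -1], [-2, -1, -1, 0, -1], [-2, -1, -2, 0, -1], [-2, -1, -2, 0, -1], [-2, -1, -2, 0, -1]]}}

```text
time_s: 13.9
ee_pos: [0.4461, -0.1398, 0.1064]
tool_rot: [[-0.997, 0.082, -0.0], [0.082, 0.997, 0.0], [0.0, 0.0, -1.0]]
contact_force: [1.0, 0.1, -2.2]
grip_width: 0.336
grasp_force: 35.0
```

Emit:
{"op": "apply_moves", "data": {"moves": [[0, 0, 0, 0, -1], [0, 0, 0, 0, -1], [0, 0, 0, 0, -1], [0, 0, 0, 0, -1], [0, 0, 0, 0, -1]]}}

```text
time_s: 14.4
ee_pos: [0.4462, -0.1399, 0.1065]
tool_rot: [[-0.997, 0.082, -0.0], [0.082, 0.997, -0.0], [0.0, -0.0, -1.0]]
contact_force: [0.5, -0.1, -2.0]
grip_width: 0.333
grasp_force: 35.0
```

```bash
python3 - <<'E'
from held import *
for n,c,W,L in held(['wrist','top','scene']):
    if n=='wrist':
        g=cv2.cvtColor(c['color'],cv2.COLOR_RGB2GRAY); cv2.imwrite('pics/z.png',cv2.resize(c['color'][130:220,280:360],None,fx=6,fy=6,interpolation=3)[...,::-1])
        q=(np.hypot(W[...,0]-.39,W[...,1]+.134)<.008)&(W[...,2]>.0735)&(W[...,2]<.08); print('tip cloud',W[q].mean(0).round(4))
    k=np.hypot(W[...,0]-.59,W[...,1]+.14)<.012; print(n,'cap z',np.nanpercentile(W[k][:,2],90).round(4))
E
```

```text
14.4 [ 0.4462 -0.1399  0.1065] tool y yaw 85.31 grip 0.33326081602191854 34.997395277023315
wrist bridge tool-frame 9718 [ 8.  -0.5] [32.6 70. ] 89.9 x range [-0.0257  0.0428] z -0.024
wrist  foot 1 2950 x end 0.0758 med tool [0.0623 0.0016 0.0158] world [ 0.3842 -0.1333  0.0906]
tip cloud [ 0.3899 -0.1339  0.0746]
wrist cap z nan
top bridge tool-frame 52 [38.6 -1.3] [11.7 30.6] 1.1 x range [0.0336 0.0444] z -0.0243
top  foot 1 182 x end 0.0776 med tool [0.0634 0.0006 0.0157] world [ 0.3823 -0.1349  0.0908]
top cap z 0.1334
scene bridge tool-frame 207 [1.2 0.2] [33.4 89.1] 89.9 x range [-0.0427  0.0444] z -0.0235
scene  foot 1 67 x end 0.0787 med tool [0.0663 0.0089 0.0167] world [ 0.3802 -0.1252  0.0898]
scene  foot -1 85 x end 0.0757 med tool [-0.0606  0.0009  0.0165] world [ 0.5076 -0.1435  0.09  ]
scene cap z 0.1304
  return np.nanmean(a, axis, out=out, keepdims=keepdims)
```

View pics/z.png

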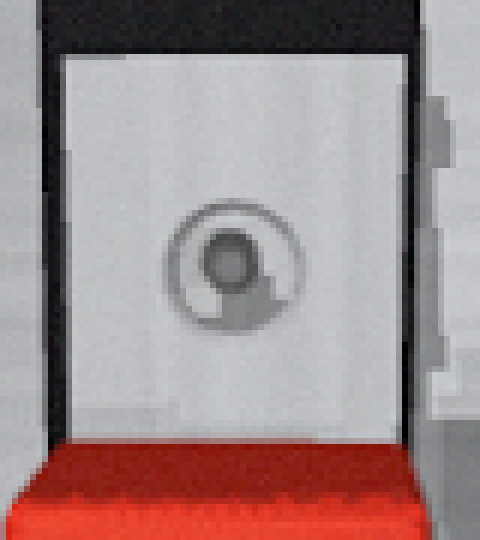

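The pin tip (230,260) now sits central in the hole (235,266). The bar is level, its feet are about 10 mm above the tips, and the cap is up. Handing in.

```bash
python3 -c "
from bench import r
print(r.close_job())"
```

```text
the job is handed in; nothing more can be done
None
```

I handed the job in at about 14.4 s with the cap pressed fully and sprung back, and the bar held level and still over the empty nest, feet about 10 mm above the pin tips. I could see only one pin through its hole (about 1 mm off centre); the far hole's position comes from the bar's geometry, and no verdict was returned.

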